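# Close a carton and hold it against the taping stand

### The job

Close the small cardboard carton for taping: fold its short flap down flat first, then its long flap down flat over it. Then push the closed carton along the counter squarely against the sprung plate of the taping stand and finish while still pushing and holding it there steadily, the plate pressed in about halfway (8 mm) and never to its end stop, so that a colleague can tape it. Leave the other things on the counter where they are.

Things in the scene. Friction and masses are not known exactly. Their poses are not given: they have to be found in the camera images.
- carton: Plain cardboard carton holding cups, open on top, loose, about 0.5 kg. Outside 120 (its x) x 140 (its y) x 85 mm high, walls 4 mm. Origin: centre of its underside. Its -y face looks to the taping stand, some 40 to 110 mm off, up to 0.15 rad from square; the +y face is the one to push on. Two card flaps, 3 mm thick, 116 mm wide along x, hinge on its +y and -y top edges.
- short_edge (a point): Middle of the short flap's hinge line, on the +y top edge of the carton, 85 mm above its underside (carton frame 0, 70, 85 mm). The flap reaches 62 mm from this line.
- long_edge (a point): Middle of the long flap's hinge line, on the -y top edge of the carton, 89 mm above its underside (carton frame 0, -70, 89 mm). The flap reaches 100 mm from this line, with a thumb notch 38 mm wide and 16 mm deep in the middle of its free edge (solid to 84 mm).
- short_flap (a joint): Angle of the short flap (rad): 0 = folded flat over the carton's top (underside 85 mm above the counter), 1.57 = standing upright, more = leaning outward; starts 1.7 to 2.1, limit 2.4. The crease stays at any angle; turning it takes about 0.035 N m.
- long_flap (a joint): Angle of the long flap (rad): 0 = folded flat over the top, above the short flap (underside 89 mm above the counter), 1.57 = upright, more = leaning outward; starts 1.7 to 2.1, limit 2.4. The crease stays at any angle; turning it takes about 0.035 N m.
- stand: Taping stand fixed on the counter: bare metal, 86 mm deep, 150 wide, 90 high; an upright press plate (150 mm wide, 6 to 90 mm above the counter) on two coil springs before a back wall. Origin: on the counter below the middle of the plate's front face at rest. -y points into the stand, to the robot's right, the way the plate moves; x runs along the plate.
- plate (a joint): How far the sprung press plate is pushed in (m): 0 at rest, 0.016 = end stop. Springs: about 4 N at the first movement, then 1 N per mm (12 N at 8 mm). Sliding the carton itself takes a further 2 to 7 N.
- dip_cup: Bystander, leave alone: small open steel cup, 69 mm across, 36 mm high; origin at the centre of its underside.
- label_roll: Bystander, leave alone: roll of white labels lying flat, 60 mm across, 25 mm high; origin at the centre of its underside.
- tape_gun: Bystander, leave alone: black hand tape dispenser lying flat, 48 x 190 x 36 mm; origin at the centre of its underside.
- marker: Bystander, leave alone: black and white marker pen, 132 mm long, 15 mm thick; origin at the centre of its underside.
- dredger: Bystander, leave alone: dark steel shaker cup, 51 mm across, 96 mm high; origin at the centre of its underside.
- pepper_shaker: Bystander, leave alone: pepper shaker, 47 mm across, 66 mm high; origin at the centre of its underside.
- post_foot (a point): Point on the axis of the fixed upright steel post (34 mm square, to 0.46 m above the counter) just left of the counter's front half, at counter height; go round it on the robot's side.
- hood_front (a point): Middle of the upper front edge of the fixed steel hood at the back of the counter: its front runs 420 mm along y, its top is 175 mm above the counter.

How it is judged:
On the way, in this order (a step that is already met when the one before it is completed fails the run):
1. the short flap is folded flat while the long flap still stands open (value of joint short_flap below 0.12 rad and value of joint long_flap above 1 rad), for 0.2 s.
2. both flaps are folded flat, with the plate still at rest (value of joint each of short_flap, long_flap below 0.12 rad and value of joint plate below 0.002 m), for 0.2 s.
3. the closed carton is held square against the plate, the plate pressed in 4 to 12 mm, steadily for 1 s (value of joint plate between 0.004 and 0.012 m and contact force between carton and stand between 6 and 18 N and angle between the y axis of carton and the y axis of stand, either way round below 0.07 rad and value of joint each of short_flap, long_flap below 0.12 rad), for 1 s.
At the end, for the whole second after the job is handed in: The robot is still pushing on the carton (over 5 N), which stands on the counter at rest, square to the stand within 0.07 rad and within 45 mm of its middle; the plate is pressed in 4 to 12 mm, carton and stand press on each other with 6 to 18 N; both flaps are within 0.12 rad of flat (all of step 3 and angle between carton's own z axis and vertical below 0.06 rad and height (world z) of carton below 0.012 m and x of carton in the frame of stand between -0.045 and 0.045 m and linear speed of carton below 0.01 m/s and contact force between any of the fingers, the arm and carton above 5 N); the arm keeps its last pose, push and grip.
It fails at once if the plate is pushed to its end stop (value of joint plate above 0.0152 m).
It fails at once if another thing on the counter is moved more than 3 cm (distance of any of dip_cup, label_roll, tape_gun, marker, dredger, pepper_shaker from where it was at the start of the episode above 0.03 m).
It also fails if it takes over 67 s, if anything falls off the work surface, if the arm or the gripper's body presses on something with over 40 N, if the wrist force passes 120 N, or if a joint passes its speed limit or range.

### The arm

A 6-joint arm with a two-finger parallel gripper is mounted at the origin on a cart in front of the work surface, level with it; the furniture and walls round the work are solid. World frame = base frame: x ahead of the robot, y to its left, z up, the work surface at z = 0. Lengths are in m, angles in rad, forces in N, time in s.
With the tool pointing down it reaches from about 0.3 to 0.875 m from the base axis. Payload 4.2 kg.
Tool frame: the origin (TCP) lies at the very end of the fingers, on their centre line; the grasp point (between the pads) lies 19 mm behind it; z points along the fingers, x is the direction in which the jaws open and shut, and the axes are right-handed (so a half turn about z gives the same grasp; the last joint's range is limited). The gripper opens to 85 mm and grips with 20 to 120 N. Pads are 22 mm wide; open, the fingers measure 114 mm over their backs; the gripper's body (76 mm by 85 mm) begins 54 mm behind the grasp point. The pads swing forward as they close: fully open they stand 13 mm farther back than shut.
Start: joints at [-1.211, 0.32, 1.565, -0, 1.257, -0.02], TCP at [0.213, -0.534, 0.231] pointing down, gripper open.
Joint ranges: [-3.11, 3.11], [-0.84, 2.01], [0.21, 2.61], [-1.34, 4.49], [0.05, 2.63], [-2.56, 2.56]. Speed limits (rad/s): [2.57, 2.57, 3.14, 3.14, 3.14, 3.14].

### API

Orientations are given as [roll, pitch, yaw] about the fixed x, y, z axes, in that order (R = Rz(yaw) Ry(pitch) Rx(roll)).
In Python, from plant import bot gives the robot as it stands.
- The arm moves only by the shell command python3 -m handwheel 'ROWS' [FORCE]. ROWS is a JSON object of lists of equal length, an entry for each row: "gripper": the closure, from -1 (fully open) to 1 (shut); "linear": the shift along the tool's x, y, z in mm, a list of three; "turn": the turn, a rotation vector about the tool's x, y, z in rad, a list of three. In form: {"gripper": [gripper, ...], "linear": [[tx, ty, tz], ...], "turn": [[rx, ry, rz], ...]}. A call has 1 to 20 rows; each row is the pose to reach, as a shift and turn from the pose measured when the call began, along the tool's axes at that moment; what a row does not reach only later rows make up. A row lasts 1/10 s, in which the tool goes at most 50 mm and 8.59 degrees, less where a joint would pass 70% of its speed; a pose out of reach is approached as far as the arm can. A call with a gripper value outside its range is refused whole. The fingers move at their own pace and stop on an object; FORCE is the grip in N (left out, the last holds). Time passes only in rows, so rows that repeat a pose let the fingers close. It gives the time, the measured TCP pose, the force and the opening at its end, in the units of the state.
- bot.read_state(): the state, without advancing time (a new reading comes with each control period).
- bot.snapshot(name): name is "side" or "top"; returns the picture (400x640x3 uint8, red, green, blue); there is no depth.
- bot.camera_params(name): a dict with "camera_matrix" (3x3 intrinsics, pixels), "distortion" ([k1, k2, p1, p2, k3] as OpenCV has them; the pictures are not rectified), "R" (3x3) and "t" (3): a world point X has camera coordinates R X + t. Camera axes: x right, y down, z forward; pixel columns grow to the right and rows downward; lengths in m; the calibration is good to about 2 mm. A picture is of the moment at which its call begins. camera_params takes no time and is no camera call.
- bot.close_job(): hands the job in, once; it reports no verdict.
The state is a dict: "time_s": time; "qpos": joint angles; "dq": joint speeds; "joint_torque": joint torques, N m; "position": TCP position; "tcp_rot": TCP orientation; "ft_force": force on the tool from outside, world axes, zero at the start; "wrist_torque": the same for the moment, N m; "finger_gap": finger opening in m.
Only numpy, scipy, OpenCV 4.12 (cv2) and the standard library are available. Lean on these libraries where they do the work, as an engineer would, in place of code of your own. Each camera call takes 0.05 s, during which the arm holds its last target. There are 200 camera calls.

## Working session

There is one attempt and no reset: what is moved stays moved. The work goes in short steps, Python scripts to look and compute and a shell command to move; the robot and the scene stay as the last step left them, time stands still between calls to the robot, and variables do not carry over. Pictures are saved under pics/ and viewed, about 8 in all and at most 12, crops included, and the job is handed in when it is done.

```bash
ls; mkdir -p pics
cat > h.py <<'E'
import numpy as np, cv2
from plant import bot
from scipy.spatial.transform import Rotation as Ro
def ray(cam,uv):
    c=bot.camera_params(cam);K=np.array(c["camera_matrix"]);D=np.array(c["distortion"]);R=np.array(c["R"]);t=np.array(c["t"])
    p=cv2.undistortPoints(np.array(uv,float).reshape(-1,1,2),K,D).reshape(-1,2)
    d=np.c_[p,np.ones(len(p))]@R
    return -R.T@t,d
def onz(cam,uv,z):
    o,d=ray(cam,uv); return o+d*((z-o[2])/d[:,2])[:,None]
def tri(uv1,uv2,c1="top",c2="side"):
    o1,d1=ray(c1,uv1);o2,d2=ray(c2,uv2);out=[]
    for a,b in zip(d1,d2):
        s=np.linalg.lstsq(np.c_[a,-b],o2-o1,rcond=None)[0]
        p,q=o1+s[0]*a,o2+s[1]*b; out.append(np.r_[(p+q)/2,np.linalg.norm(p-q)])
    return np.array(out)
def proj(cam,X):
    c=bot.camera_params(cam);R=np.array(c["R"])
    return cv2.projectPoints(np.array(X,float).reshape(-1,1,3),cv2.Rodrigues(R)[0],np.array(c["t"]),np.array(c["camera_matrix"]),np.array(c["distortion"]))[0].reshape(-1,2)
def snap(cam,name):
    im=bot.snapshot(cam)[:,:,::-1].copy(); cv2.imwrite(f"pics/{name}.png",im); return im
E
python3 - <<'E'
from h import *
np.set_printoptions(precision=3,suppress=True)
for c in("top","side"):
    im=snap(c,c+"0"); o,d=ray(c,[[320,200]]);print(c,o,d)
print(bot.read_state())
E
```

```text
pics
top [0.251 0.152 1.432] [[ 0.192  0.009 -0.981]]
side [-0.05   1.002  1.052] [[ 0.41  -0.61  -0.679]]
{'time_s': 0.1, 'qpos': array([-1.211,  0.32 ,  1.566, -0.   ,  1.257, -0.02 ]), 'dq': array([-0.001, -0.002, -0.003, -0.   ,  0.001, -0.002]), 'joint_torque': array([ -0.001, -41.641, -23.47 ,  -0.   ,   0.005,   0.   ]), 'position': array([ 0.213, -0.534,  0.231]), 'tcp_rot': array([-3.142,  0.002, -1.191]), 'ft_force': array([ 0.123, -0.506, -0.651]), 'wrist_torque': array([-0.019, -0.028, -0.012]), 'finger_gap': 0.08517536944735198}
```

View pics/top0.png

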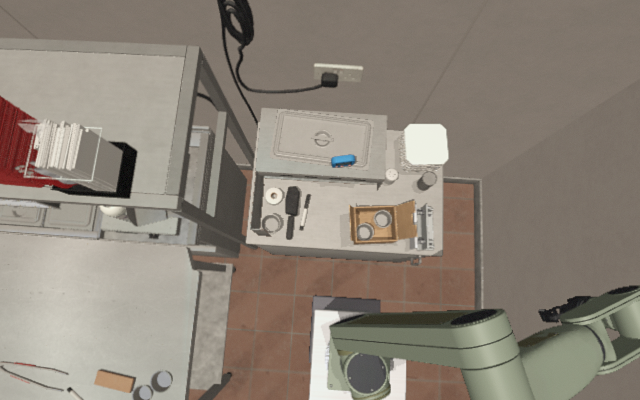

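View pics/side0.png

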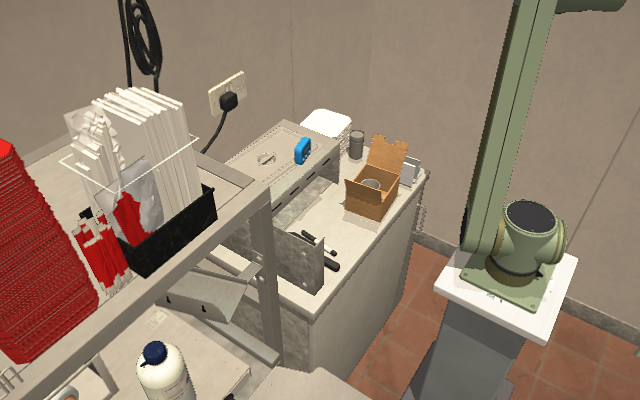

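Top: carton around (375,225), stand (425,228), small items left (255–310, 190–235). Side: carton near (373,185). I need enlargements.

Run:
```python
from h import *
a=cv2.imread("pics/top0.png");b=cv2.imread("pics/side0.png")
f=lambda i,x,y,w,h,s:cv2.resize(i[y:y+h,x:x+w],None,fx=s,fy=s,interpolation=cv2.INTER_CUBIC)
cv2.imwrite("pics/topc.png",f(a,340,165,110,100,6)[:600,:800])
cv2.imwrite("pics/sidec.png",f(b,335,120,110,100,6))
```

```text
(no output)
```

View pics/topc.png

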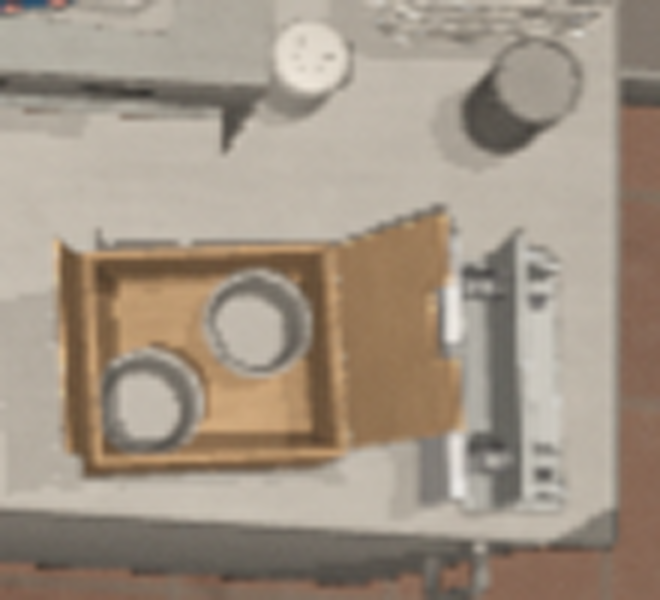

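View pics/sidec.png

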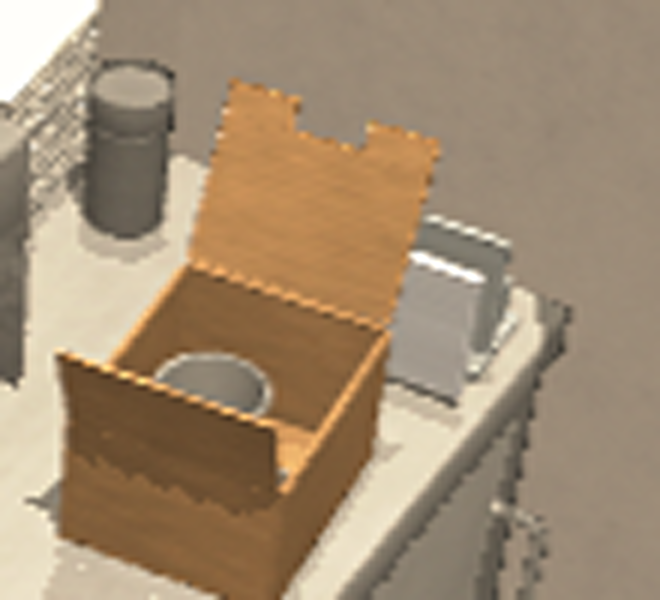

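Top crop: carton rim corners ≈(90,252),(335,245),(345,460),(90,468); long flap free corners (445,210),(462,430); plate right end (460,500). Side crop: hinge (188,265)–(390,330), flap tips (232,82),(440,148), short flap free edge (60,355)–(275,432), plate corner (487,285).

Run:
```python
from h import *
np.set_printoptions(precision=4,suppress=True)
T=lambda l:(np.array(l,float)+.5)/6-.5+[340,165]
S=lambda l:(np.array(l,float)+.5)/6-.5+[335,120]
print("rim",onz("top",T([[90,252],[335,245],[345,460],[90,468]]),.085))
print("hinge side z.089",onz("side",S([[188,265],[390,330]]),.089))
print("long tips tri",tri(T([[447,208],[463,430]]),S([[234,82],[440,148]])))
print("short tips tri",tri(T([[60,242],[68,452]]),S([[60,355],[275,432]])))
print("plate near top",tri(T([[452,500]]),S([[487,285]])), onz("top",T([[447,300],[452,500]]),.09),onz("side",S([[412,255],[487,285]]),.09))
print("plate bottom side",onz("side",S([[385,378],[460,405]]),.006))
print("wall top left edge",onz("top",T([[520,240],[527,500],[558,265],[563,505]]),.09))
print("carton bottom side",onz("side",S([[60,538],[268,610],[375,455]]),0))
print("dredger",onz("top",T([[540,82]]),.096),"pepper",onz("top",T([[310,60]]),.066), "counter edge",onz("top",T([[10,510],[600,535]]),0))
print("hood",onz("top",[[257,176],[383,180]],.175))
print("tapegun etc", onz("top",[[292,212],[306,212],[274,196],[271,223]],.02))
```

```text
rim [[ 0.5004  0.0457  0.085 ]
 [ 0.5134 -0.0926  0.085 ]
 [ 0.3923 -0.1014  0.085 ]
 [ 0.3789  0.0399  0.085 ]]
hinge side z.089 [[ 0.5072 -0.0871  0.089 ]
 [ 0.3939 -0.1001  0.089 ]]
long tips tri [[ 0.5175 -0.1359  0.175   0.0045]
 [ 0.4016 -0.146   0.1745  0.0018]]
short tips tri [[0.4942 0.0662 0.1394 0.0012]
 [0.3809 0.0564 0.1397 0.0013]]
plate near top [[ 0.3712 -0.1612  0.0894  0.0049]] [[ 0.4851 -0.1555  0.09  ]
 [ 0.3734 -0.1603  0.09  ]] [[ 0.4128 -0.1616  0.09  ]
 [ 0.3686 -0.1612  0.09  ]]
plate bottom side [[ 0.4152 -0.1564  0.006 ]
 [ 0.371  -0.1596  0.006 ]]
wall top left edge [[ 0.522  -0.1962  0.09  ]
 [ 0.376  -0.2019  0.09  ]
 [ 0.5091 -0.2179  0.09  ]
 [ 0.3745 -0.2219  0.09  ]]
carton bottom side [[ 0.4979  0.0484  0.    ]
 [ 0.3827  0.0329  0.    ]
 [ 0.3928 -0.1031  0.    ]]
dredger [[ 0.6132 -0.2051  0.096 ]] pepper [[ 0.6257 -0.0786  0.066 ]] counter edge [[ 0.3593  0.0786  0.    ]
 [ 0.3665 -0.269   0.    ]]
hood [[ 0.5631  0.3701  0.175 ]
 [ 0.5761 -0.0342  0.175 ]]
tapegun etc [[0.4786 0.2606 0.02  ]
 [0.4818 0.2112 0.02  ]
 [0.5321 0.3292 0.02  ]
 [0.4347 0.3314 0.02  ]]
```

```bash
cat >> h.py <<'E'
C=np.array([.4463,-.027]); PSI=.088
def rows(pts,yaw=PSI,c=C,psi=PSI):
    """pts in carton frame (mm) -> handwheel shifts/turn from the present pose"""
    s=bot.read_state();R0=Ro.from_euler("xyz",s["tcp_rot"]);p0=np.array(s["position"])
    for p in pts:
        a=np.array(p)/1e3;ca,sa=np.cos(psi),np.sin(psi)
        X=np.r_[c[0]+ca*a[0]-sa*a[1],c[1]+sa*a[0]+ca*a[1],a[2]]
        print(p,"lin",np.round(R0.inv().apply(X-p0)*1e3,1).tolist())
    print("turn",np.round((R0.inv()*Ro.from_euler("xyz",[np.pi,0,yaw])).as_rotvec(),3).tolist())
    print(s["time_s"],np.round(p0,4),np.round(s["tcp_rot"],3),np.round(s["ft_force"],1),round(s["finger_gap"],4))
E
python3 -c "
from h import *
rows([[0,125,260],[0,125,115]])"
```

```text
[0, 125, 260] lin [-503.8, -440.5, -28.6]
[0, 125, 115] lin [-503.6, -440.4, 116.4]
turn [-0.001, 0.001, -1.279]
0.1 [ 0.213  -0.5336  0.2306] [-3.142e+00  2.000e-03 -1.191e+00] [ 0.1 -0.5 -0.7] 0.0852
```

```bash
python3 -m handwheel '{"gripper":[1,1,1,1,1,1,1,1,1,1,1,1,1,1,1,1,1,1,1,1],"linear":[[0,0,-29],[-504,-440,-29],[-504,-440,-29],[-504,-440,-29],[-504,-440,-29],[-504,-440,-29],[-504,-440,-29],[-504,-440,-29],[-504,-440,-29],[-504,-440,-29],[-504,-440,-29],[-504,-440,-29],[-504,-440,-29],[-504,-440,-29],[-504,-440,-29],[-504,-440,-29],[-504,-440,-29],[-504,-440,-29],[-504,-440,-29],[-504,-440,-29]],"turn":[[0,0,0],[0,0,-1.279],[0,0,-1.279],[0,0,-1.279],[0,0,-1.279],[0,0,-1.279],[0,0,-1.279],[0,0,-1.279],[0,0,-1.279],[0,0,-1.279],[0,0,-1.279],[0,0,-1.279],[0,0,-1.279],[0,0,-1.279],[0,0,-1.279],[0,0,-1.279],[0,0,-1.279],[0,0,-1.279],[0,0,-1.279],[0,0,-1.279]]}' 20
python3 -c "
from h import *
rows([[0,125,115],[0,95,115],[0,81,115],[0,61,113],[0,46,100],[0,43,93],[0,43,90]])"
```

```text
time_s: 2.1
position: [0.4346, 0.0966, 0.2605]
tcp_rot: [-3.14, 0.0, 0.086]
ft_force: [0.4, -0.2, 1.5]
finger_gap: -0.0001
[0, 125, 115] lin [0.8, -0.7, 145.5]
[0, 95, 115] lin [0.8, 29.3, 145.5]
[0, 81, 115] lin [0.9, 43.3, 145.5]
[0, 61, 113] lin [0.9, 63.3, 147.5]
[0, 46, 100] lin [0.9, 78.4, 160.4]
[0, 43, 93] lin [0.9, 81.4, 167.4]
[0, 43, 90] lin [0.9, 81.4, 170.4]
turn [-0.001, 0.0, -0.002]
2.1 [0.4346 0.0966 0.2605] [-3.14   0.     0.086] [ 0.4 -0.2  1.5] -0.0001
```

```bash
python3 -m handwheel '{"gripper":[1,1,1,1,1,1,1,1,1,1,1,1,1,1,1,1,1,1,1,1],"linear":[[0,0,45],[0,0,90],[0,0,130],[0,0,145],[0,0,145],[0,10,145],[0,20,145],[0,30,145],[0,37,145],[0,44,145],[0,51,145],[0,58,146],[0,64,148],[0,70,153],[0,75,158],[0,79,162],[0,81,166],[0,81,168],[0,81,170],[0,81,170]],"turn":[[0,0,0],[0,0,0],[0,0,0],[0,0,0],[0,0,0],[0,0,0],[0,0,0],[0,0,0],[0,0,0],[0,0,0],[0,0,0],[0,0,0],[0,0,0],[0,0,0],[0,0,0],[0,0,0],[0,0,0],[0,0,0],[0,0,0],[0,0,0]]}'
python3 - <<'E'
from h import *
rows([[0,43,89]])
b=snap("side","side1");a=snap("top","top1")
f=lambda i,x,y,w,h,s:cv2.resize(i[y:y+h,x:x+w],None,fx=s,fy=s,interpolation=cv2.INTER_CUBIC)
cv2.imwrite("pics/s1c.png",np.hstack([f(b,335,120,100,110,4),f(a,345,185,95,110,4)]))
E
```

```text
time_s: 4.1
position: [0.4415, 0.0162, 0.0902]
tcp_rot: [-3.14, 0.001, 0.086]
ft_force: [-1.1, -0.0, -0.2]
finger_gap: 0.0001
[0, 43, 89] lin [1.0, 0.5, 1.2]
turn [-0.001, 0.001, -0.002]
4.1 [0.4415 0.0162 0.0902] [-3.14e+00  1.00e-03  8.60e-02] [-1.1 -0.  -0.2] 0.0001
```

View pics/s1c.png

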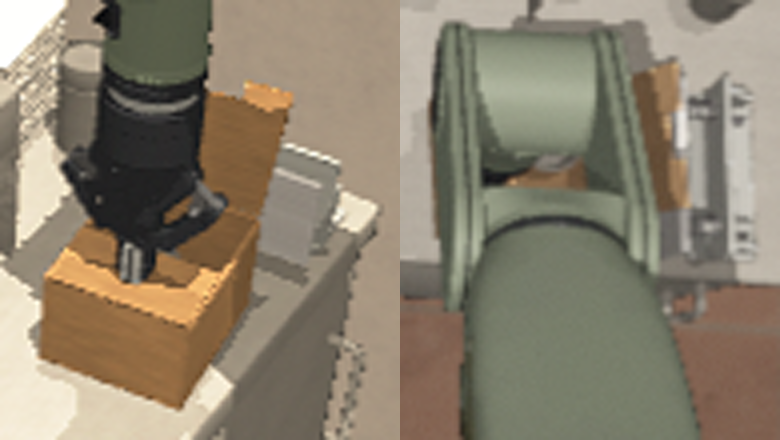

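The crop shows the short flap folded down under the fingertips (tip about (130,275) in the left crop), long flap still standing. I'll press slightly until there is contact force.

```bash
python3 -m handwheel '{"gripper":[1,1,1,1,1],"linear":[[0,0,1],[0,0,2],[0,0,3],[0,0,3],[0,0,3]],"turn":[[0,0,0],[0,0,0],[0,0,0],[0,0,0],[0,0,0]]}'
python3 -c "
from h import *
rows([[0,43,89]])"
```

```text
time_s: 4.7
position: [0.4417, 0.0162, 0.088]
tcp_rot: [-3.14, -0.0, 0.087]
ft_force: [-0.8, -1.5, 5.5]
finger_gap: 0.0
[0, 43, 89] lin [0.7, 0.4, -1.0]
turn [-0.001, -0.0, -0.001]
4.7 [0.4417 0.0162 0.088 ] [-3.14  -0.     0.087] [-0.8 -1.5  5.5] 0.0
```

```bash
python3 -c "
from h import *
rows([[0,43,240],[0,-160,240],[0,-160,140],[0,-126,140],[0,-61,140],[0,-36,134],[0,-16,114],[0,-9,95],[0,-9,92]])"
```

```text
[0, 43, 240] lin [0.8, 0.2, -152.0]
[0, -160, 240] lin [1.1, 203.2, -152.3]
[0, -160, 140] lin [1.0, 203.4, -52.3]
[0, -126, 140] lin [1.0, 169.4, -52.3]
[0, -61, 140] lin [0.9, 104.4, -52.2]
[0, -36, 134] lin [0.9, 79.4, -46.1]
[0, -16, 114] lin [0.8, 59.4, -26.1]
[0, -9, 95] lin [0.8, 52.4, -7.1]
[0, -9, 92] lin [0.8, 52.4, -4.1]
turn [-0.001, -0.0, -0.001]
4.7 [0.4417 0.0162 0.088 ] [-3.14  -0.     0.087] [-0.8 -1.5  5.5] 0.0
```

```bash
python3 -m handwheel '{"gripper":[1,1,1,1,1,1,1,1,1,1,1,1,1,1],"linear":[[0,0,0],[0,0,-30],[0,0,-75],[0,0,-120],[0,0,-152],[0,45,-152],[0,95,-152],[0,145,-152],[0,190,-152],[1,203,-152],[1,203,-110],[1,203,-70],[1,203,-52],[1,203,-52]],"turn":[[0,0,0],[0,0,0],[0,0,0],[0,0,0],[0,0,0],[0,0,0],[0,0,0],[0,0,0],[0,0,0],[0,0,0],[0,0,0],[0,0,0],[0,0,0],[0,0,0]]}'
python3 -c "
from h import *
rows([[0,-160,140],[0,-126,140],[0,-61,140],[0,-36,134],[0,-16,114],[0,-9,95],[0,-9,92]])"
```

```text
time_s: 6.1
position: [0.4582, -0.1845, 0.1368]
tcp_rot: [-3.136, 0.006, 0.087]
ft_force: [-0.7, 0.2, 1.2]
finger_gap: -0.0
[0, -160, 140] lin [2.0, 2.1, -3.2]
[0, -126, 140] lin [1.9, -31.9, -3.0]
[0, -61, 140] lin [1.9, -96.9, -2.7]
[0, -36, 134] lin [1.9, -121.9, 3.4]
[0, -16, 114] lin [2.0, -141.8, 23.5]
[0, -9, 95] lin [2.1, -148.7, 42.6]
[0, -9, 92] lin [2.1, -148.7, 45.6]
turn [-0.005, 0.006, -0.001]
6.1 [ 0.4582 -0.1845  0.1368] [-3.136  0.006  0.087] [-0.7  0.2  1.2] -0.0
```

```bash
python3 -m handwheel '{"gripper":[1,1,1,1,1,1,1,1,1,1,1,1,1,1,1,1,1,1,1,1],"linear":[[2,0,-3],[2,-15,-3],[2,-30,-3],[2,-42,-3],[2,-54,-3],[2,-66,-3],[2,-78,-3],[2,-90,-3],[2,-100,-2],[2,-110,0],[2,-120,3],[2,-128,9],[2,-136,17],[2,-142,24],[2,-146,32],[2,-149,39],[2,-149,43],[2,-149,46],[2,-149,47],[2,-149,47]],"turn":[[0,0,0],[0,0,0],[0,0,0],[0,0,0],[0,0,0],[0,0,0],[0,0,0],[0,0,0],[0,0,0],[0,0,0],[0,0,0],[0,0,0],[0,0,0],[0,0,0],[0,0,0],[0,0,0],[0,0,0],[0,0,0],[0,0,0],[0,0,0]]}'
python3 - <<'E'
from h import *
rows([[0,-9,92]])
b=snap("side","side2")
f=lambda i,x,y,w,h,s:cv2.resize(i[y:y+h,x:x+w],None,fx=s,fy=s,interpolation=cv2.INTER_CUBIC)
cv2.imwrite("pics/s2c.png",f(b,335,120,110,110,5))
E
```

```text
time_s: 8.1
position: [0.4468, -0.0355, 0.0918]
tcp_rot: [-3.136, 0.006, 0.086]
ft_force: [-3.4, 2.1, 11.6]
finger_gap: 0.0
[0, -9, 92] lin [0.3, 0.5, -0.3]
turn [-0.006, 0.006, -0.002]
8.1 [ 0.4468 -0.0355  0.0918] [-3.136  0.006  0.086] [-3.4  2.1 11.6] 0.0
```

View pics/s2c.png

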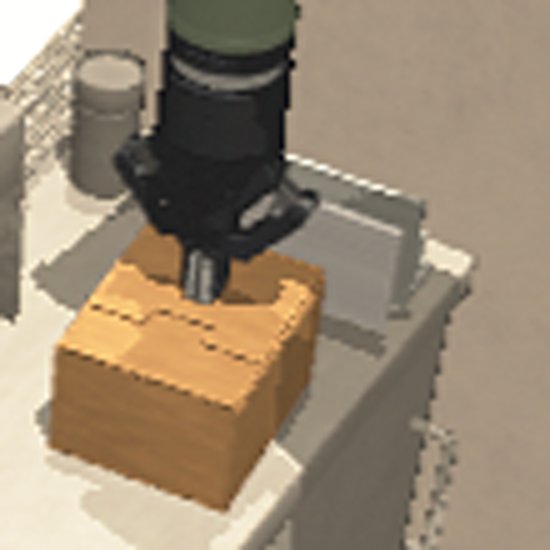

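Both flaps are flat; the notch edge shows at rows 300–360, fingertip at (205,295). Carton +y face corners: top (58,345),(238,408), bottom (48,447),(225,511).

Run:
```python
from h import *
np.set_printoptions(precision=4,suppress=True)
S=lambda l:(np.array(l,float)+.5)/5-.5+[335,120]
print(onz("side",S([[58,345],[238,408]]),.085),onz("side",S([[48,447],[225,511]]),0),onz("side",S([[325,268]]),.091))
rows([[0,-9,230],[0,135,230],[0,135,35]])
rows([[0,135,230]],yaw=.05)
```

```text
[[0.4976 0.0465 0.085 ]
 [0.3811 0.0337 0.085 ]] [[0.4995 0.0482 0.    ]
 [0.3807 0.0344 0.    ]] [[ 0.3961 -0.1038  0.091 ]]
[0, -9, 230] lin [-0.5, -0.4, -138.3]
[0, 135, 230] lin [-0.8, -144.4, -137.4]
[0, 135, 35] lin [0.3, -143.2, 57.6]
turn [-0.006, 0.006, -0.002]
8.15 [ 0.4468 -0.0355  0.0917] [-3.136  0.006  0.086] [-3.6  2.2 11.8] -0.0001
[0, 135, 230] lin [-0.8, -144.4, -137.4]
turn [-0.006, 0.006, 0.036]
8.15 [ 0.4468 -0.0355  0.0917] [-3.136  0.006  0.086] [-3.6  2.2 11.8] -0.0001
```

```bash
python3 -m handwheel '{"gripper":[1,1,1,1,0,-1,-1,-1,-1,-1,-1,-1,-1],"linear":[[0,0,1],[0,0,-25],[0,0,-70],[0,0,-115],[0,-20,-138],[0,-60,-138],[0,-105,-138],[-1,-130,-138],[-1,-130,-138],[-1,-130,-138],[-1,-130,-138],[-1,-130,-138],[-1,-130,-138]],"turn":[[0,0,0],[0,0,0],[0,0,0],[0,0,0],[-0.006,0.006,0.02],[-0.006,0.006,0.05],[-0.006,0.006,0.05],[-0.006,0.006,0.05],[-0.006,0.006,0.05],[-0.006,0.006,0.05],[-0.006,0.006,0.05],[-0.006,0.006,0.05],[-0.006,0.006,0.05]]}'
cat >> h.py <<'E'
ST=np.array([.446,-.1575]); PS=.035
def srows(pts): rows(pts,yaw=PS,c=ST,psi=PS)
E
python3 -c "
from h import *
srows([[0,250,30],[0,215,30],[0,150,30],[0,142,30]])"
```

```text
time_s: 9.45
position: [0.4357, 0.0924, 0.2305]
tcp_rot: [3.141, 0.0, 0.034]
ft_force: [0.2, -0.3, 0.4]
finger_gap: 0.0852
[0, 250, 30] lin [1.6, 0.0, 200.5]
[0, 215, 30] lin [1.6, 35.0, 200.5]
[0, 150, 30] lin [1.7, 100.0, 200.5]
[0, 142, 30] lin [1.7, 108.0, 200.5]
turn [0.0, 0.0, -0.001]
9.45 [0.4357 0.0924 0.2305] [3.141 0.    0.034] [ 0.2 -0.3  0.4] 0.0852
```

```bash
python3 -m handwheel '{"gripper":[-1,-1,-1,-1,-1,-1,-1,-1,-1,-1,-1,-1,-1,-1,-1,-1,-1,-1,-1],"linear":[[1,0,50],[1,0,100],[2,0,150],[2,0,190],[2,0,200],[2,0,200],[2,8,200],[2,16,200],[2,24,200],[2,30,200],[2,36,200],[2,42,200],[2,48,200],[2,54,200],[2,60,200],[2,66,200],[2,72,200],[2,76,200],[2,76,200]],"turn":[[0,0,0],[0,0,0],[0,0,0],[0,0,0],[0,0,0],[0,0,0],[0,0,0],[0,0,0],[0,0,0],[0,0,0],[0,0,0],[0,0,0],[0,0,0],[0,0,0],[0,0,0],[0,0,0],[0,0,0],[0,0,0],[0,0,0]]}'
python3 - <<'E'
from h import *
srows([[0,151,30],[0,143,30]])
b=snap("side","side3");a=snap("top","top3")
f=lambda i,x,y,w,h,s:cv2.resize(i[y:y+h,x:x+w],None,fx=s,fy=s,interpolation=cv2.INTER_CUBIC)
cv2.imwrite("pics/s3c.png",np.hstack([f(b,350,130,90,110,5),f(a,375,190,65,110,5)]))
E
```

```text
time_s: 11.35
position: [0.4397, 0.0158, 0.0303]
tcp_rot: [3.141, 0.001, 0.034]
ft_force: [-0.9, 1.0, 0.0]
finger_gap: 0.0853
[0, 151, 30] lin [0.3, 22.4, 0.3]
[0, 143, 30] lin [0.3, 30.4, 0.3]
turn [0.001, 0.001, -0.001]
11.35 [0.4397 0.0158 0.0303] [3.141e+00 1.000e-03 3.400e-02] [-0.9  1.   0. ] 0.0853
```

View pics/s3c.png

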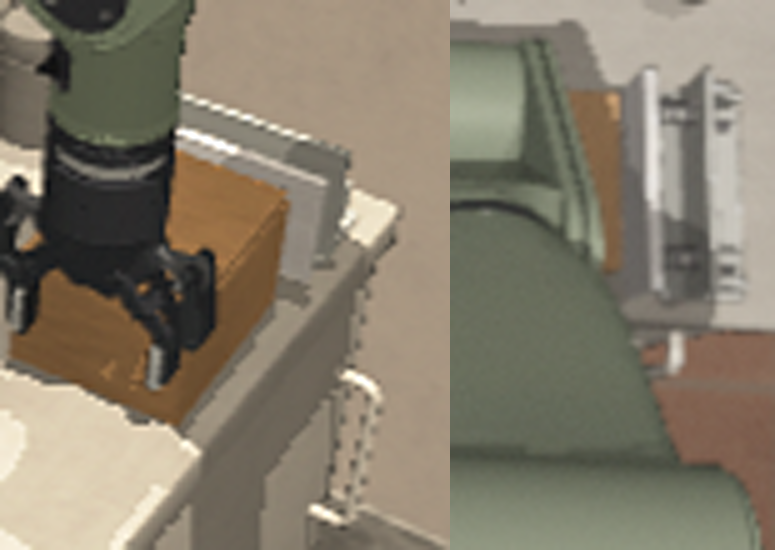

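Fingers (open) touch the +y face; carton right edge (620,95)–(620,262) in the right crop is still short of the plate, whose strip runs (640,75)–(657,290).

Run:
```python
from h import *
np.set_printoptions(precision=4,suppress=True)
T=lambda l:(np.array(l,float)+.5-[450,0])/5-.5+[375,190]
for n,z,l in(("carton",.091,[[619,93],[621,262]]),("plate top strip mid",.09,[[651,72],[658,288]]),("wall",.09,[[711,72],[714,292]])):
    p=onz("top",T(l),z);d=p[0]-p[1];print(n,p,"len",np.hypot(*d[:2]),"yaw",np.arctan2(d[1],d[0]))
a=cv2.imread("pics/top3.png");g=cv2.cvtColor(a,cv2.COLOR_BGR2GRAY).astype(int);h=cv2.cvtColor(a,cv2.COLOR_BGR2HSV)
for r in range(205,250,4): print(r,g[r,404:432], )
```

```text
carton [[ 0.5055 -0.1356  0.091 ]
 [ 0.3916 -0.1393  0.091 ]] len 0.11391981883146514 yaw 0.0325566257509771
plate top strip mid [[ 0.5215 -0.1573  0.09  ]
 [ 0.3761 -0.1645  0.09  ]] len 0.145649416540057 yaw 0.04973270514384609
wall [[ 0.5242 -0.198   0.09  ]
 [ 0.3757 -0.2018  0.09  ]] len 0.14848202388565773 yaw 0.025322696766610673
205 [124 151 180 186 184 183 179 159 128 153 203 215 192 182 181 182 182 182
 181 155 114 113 169 178 167 174 174 177]
209 [109 107 138 164 148 111 120 123 122 140 196 214 172 123 110 137 136 102
  96 101 102 113 168 162 116 127 158 180]
213 [107 108 110 131 139 113 121 123 122 136 198 227 197 141 149 127 140 149
 119 111 107 105 166 177 169 178 180 186]
217 [106 108 107 107 101  98 112 123 121 128 194 227 209 175 169 170 152 114
 102 100  97 103 167 190 191 195 195 194]
221 [105 105 103 105 102  98 108 124 122 127 195 228 203 161 168 170 158 124
 102 100  95 109 168 187 191 198 196 196]
225 [104 103 103 102  99 100 100 100 100 121 198 230 213 181 170 170 158 122
 102  98  97 104 161 195 199 198 197 197]
229 [113 105 104 104 100  97  98 100  97 107 184 223 200 156 168 170 163 134
 101  99 100 100 136 178 196 198 197 196]
233 [132 106 102 101 102 104 100 101  99 103 127 154 151 120 108 137 153 125
 100 100 100  98 121 175 182 187 195 196]
237 [154 133 105 101 100 101 100 100 100 100 115 147 155 126 103  99 100  92
  79  80  79  77  98 173 189 191 196 197]
241 [138 140 105 101 103 102 102 101 100  99 111 143 157 124  88  93  89 109
 112  89  85  84  83 119 153 178 186 186]
245 [ 91  91  91  96  97 100 100 100 100  97 106 146 175 151 106  99 101  95
  82  79  82  80  81 116 131 145 154 158]
249 [102  97  91  88  92  99 103 111 114 119 122 120 106 114 117 100  98  96
  89  88  91  97 119 119 163 186 187 185]
```

```bash
python3 -m handwheel '{"gripper":[-1,-1,-1,-1,-1,-1,-1],"linear":[[0,4,0],[0,8,0],[0,12,0],[0,15,0],[0,18,0],[0,20,0],[0,20,0]],"turn":[[0,0,0],[0,0,0],[0,0,0],[0,0,0],[0,0,0],[0,0,0],[0,0,0]]}'
python3 -c "
from h import *
srows([[0,143,30]])"
```

```text
time_s: 12.15
position: [0.4399, -0.0037, 0.0302]
tcp_rot: [3.142, 0.002, 0.034]
ft_force: [-1.3, 8.1, 2.0]
finger_gap: 0.0854
[0, 143, 30] lin [0.8, 10.9, 0.2]
turn [0.0, 0.002, -0.001]
12.15 [ 0.4399 -0.0037  0.0302] [3.142e+00 2.000e-03 3.400e-02] [-1.3  8.1  2. ] 0.0854
```

```bash
m(){ :; }; python3 -m handwheel '{"gripper":[-1,-1,-1],"linear":[[0,1,0],[0,2,0],[0,2,0]],"turn":[[0,0,0],[0,0,0],[0,0,0]]}'|grep -E 'pos|ft'
python3 -m handwheel '{"gripper":[-1,-1,-1],"linear":[[0,1,0],[0,2,0],[0,2,0]],"turn":[[0,0,0],[0,0,0],[0,0,0]]}'|grep -E 'pos|ft'
python3 -m handwheel '{"gripper":[-1,-1,-1],"linear":[[0,1,0],[0,2,0],[0,2,0]],"turn":[[0,0,0],[0,0,0],[0,0,0]]}'|grep -E 'pos|ft'
```

```text
position: [0.4395, -0.0048, 0.0302]
ft_force: [-0.9, 10.1, 2.9]
position: [0.4392, -0.0058, 0.0303]
ft_force: [-0.9, 10.8, 2.3]
position: [0.439, -0.0067, 0.0303]
ft_force: [-1.3, 11.6, 3.1]
```

Run:
```python
from h import *
np.set_printoptions(precision=2,suppress=True)
a=cv2.cvtColor(cv2.imread("pics/top3.png"),cv2.COLOR_BGR2GRAY).astype(float)
b=cv2.cvtColor(snap("top","top4"),cv2.COLOR_BGR2GRAY).astype(float)
s0=cv2.imread("pics/side3.png");s=snap("side","side4")
for r in range(203,248,3): print(r,a[r,410:422].astype(int),b[r,410:422].astype(int))
f=lambda i,x,y,w,h,s:cv2.resize(i[y:y+h,x:x+w],None,fx=s,fy=s,interpolation=cv2.INTER_CUBIC)
t=cv2.imread("pics/top4.png");t0=cv2.imread("pics/top3.png")
cv2.imwrite("pics/s4c.png",np.hstack([f(t0,400,195,40,60,8),f(t,400,195,40,60,8)]))
```

```text
203 [181 180 176 162 151 151 159 180 181 181 180 180] [122 152 180 177 160 148 155 164 179 181 181 180]
206 [162 129 123 152 201 214 193 178 179 181 180 176] [122 117 119 122 137 195 216 192 180 179 178 175]
209 [120 123 122 140 196 214 172 123 110 137 136 102] [109 113 146 175 174 205 227 198 122 134 134 100]
212 [122 123 123 138 196 221 186 138 157 147 152 160] [107 108 109 138 168 204 227 203 160 146 152 159]
215 [112 124 121 132 195 226 203 163 166 162 139 109] [106 104 105 108 150 207 228 206 168 161 138 107]
218 [119 124 122 128 194 229 215 188 170 169 151 113] [101 108 106 102 116 193 227 197 148 167 152 115]
221 [108 124 122 127 195 228 203 161 168 170 158 124] [109 101 104 104 115 188 225 209 170 169 157 122]
224 [ 98 101 108 124 193 230 213 179 170 170 157 123] [115 114 103 102 105 152 205 201 161 168 158 125]
227 [ 99  99  98 119 195 229 213 178 169 170 158 124] [ 92 112 110 103 102 114 143 143 114 136 152 126]
230 [ 99 100 100 100 144 200 200 159 168 171 164 133] [ 88 114 112 104  99 107 139 145 115 101  99 100]
233 [100 101  99 103 127 154 151 120 108 137 153 125] [102 112 136 123  97 110 144 156 129 102  97  86]
236 [ 99 100  99  98 115 148 152 126 101 100 102  89] [103 114 146 131 101 107 143 153 124 101 100  90]
239 [101 100  99  99 113 148 153 116  80  73  75  71] [103 126 156 139 104 107 145 159 122  78  74  71]
242 [102  98 101  98 109 142 155 122  88  88  85  99] [ 79  97 140 135 101 103 148 173 149  94  85  99]
245 [100 100 100  97 106 146 175 151 106  99 101  95] [ 95  92 100  96  94 100 145 164 136 103 101  93]
```

View pics/s4c.png

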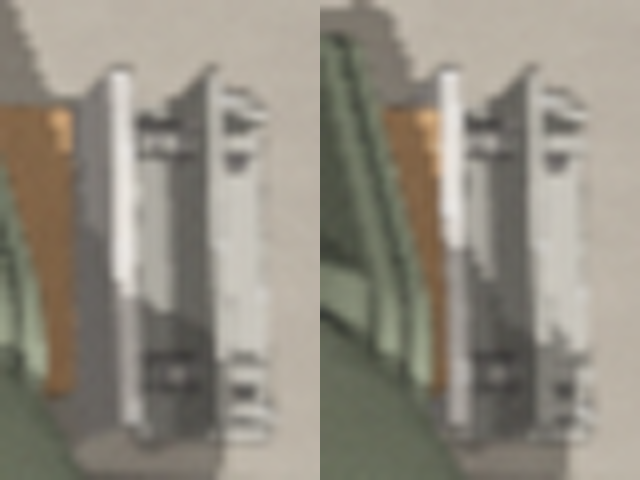

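Carton lies flush against the plate (right half: brown edge meets the plate from (440,105) to (445,390)); the plate has moved about 0.9 px ≈ 3.2 mm. About 5 mm more needed.

```bash
python3 -m handwheel '{"gripper":[-1,-1,-1,-1,-1,-1,-1],"linear":[[0,1,0],[0,2,0],[0,3,0],[0,4,0],[0,5,0],[0,5.5,0],[0,5.5,0]],"turn":[[0,0,0],[0,0,0],[0,0,0],[0,0,0],[0,0,0],[0,0,0],[0,0,0]]}'|grep -E 'pos|ft|rot'
python3 - <<'E'
from h import *
a=cv2.cvtColor(cv2.imread("pics/top3.png"),cv2.COLOR_BGR2GRAY).astype(float)
b=cv2.cvtColor(snap("top","top5"),cv2.COLOR_BGR2GRAY).astype(float)
for r in list(range(209,222,3))+list(range(233,246,3)): print(r,a[r,412:422].astype(int),b[r,412:422].astype(int))
print(bot.read_state()["position"],bot.read_state()["ft_force"])
E
```

```text
position: [0.4389, -0.0105, 0.0304]
tcp_rot: [-3.135, 0.005, 0.036]
ft_force: [-1.0, 14.3, 2.7]
209 [122 140 196 214 172 123 110 137 136 102] [114 146 172 186 214 228 198 144 133  98]
212 [123 138 196 221 186 138 157 147 152 160] [106 108 135 169 207 227 208 151 150 161]
215 [121 132 195 226 203 163 166 162 139 109] [103 108 109 147 205 228 207 162 137 107]
218 [122 128 194 229 215 188 170 169 151 113] [106 107 103 110 161 210 206 169 148 113]
221 [122 127 195 228 203 161 168 170 158 124] [110 105 105 109 167 210 195 152 154 126]
233 [ 99 103 127 154 151 120 108 137 153 125] [ 98 121 128 116 109 147 156 126  99  86]
236 [ 99  98 115 148 152 126 101 100 102  89] [ 96 123 148 132 106 145 174 153 105  92]
239 [ 99  99 113 148 153 116  80  73  75  71] [117 142 155 137 106 144 163 131  81  68]
242 [101  98 109 142 155 122  88  88  85  99] [ 77 107 135 132 119 152 163 135  91  97]
245 [100  97 106 146 175 151 106  99 101  95] [ 93  91  95  96 100 142 163 133  96  93]
[ 0.43891041 -0.01048915  0.03037378] [-0.87810202 15.62377786  3.42446503]
```

```bash
python3 -m handwheel '{"gripper":[-1,-1,-1,-1,-1,-1,-1,-1,-1,-1,-1,-1,-1,-1,-1,-1],"linear":[[0,1,0],[0,2,0],[0,2,0],[0,2,0],[0,2,0],[0,2,0],[0,2,0],[0,2,0],[0,2,0],[0,2,0],[0,2,0],[0,2,0],[0,2,0],[0,2,0],[0,2,0],[0,2,0]],"turn":[[0,0,0],[0,0,0],[0,0,0],[0,0,0],[0,0,0],[0,0,0],[0,0,0],[0,0,0],[0,0,0],[0,0,0],[0,0,0],[0,0,0],[0,0,0],[0,0,0],[0,0,0],[0,0,0]]}'
python3 - <<'E'
from h import *
t=snap("top","top6");s=snap("side","side6")
f=lambda i,x,y,w,h,s:cv2.resize(i[y:y+h,x:x+w],None,fx=s,fy=s,interpolation=cv2.INTER_CUBIC)
cv2.imwrite("pics/s6c.png",np.hstack([f(s,350,130,90,110,5),f(t,375,190,65,110,5)]))
st=bot.read_state();print(st["position"],st["ft_force"],st["time_s"])
b=cv2.cvtColor(t,cv2.COLOR_BGR2GRAY)
for r in (212,215,236,239): print(r,b[r,412:422])
E
```

```text
time_s: 15.5
position: [0.4389, -0.0108, 0.0305]
tcp_rot: [-3.132, 0.005, 0.037]
ft_force: [-0.4, 14.6, 1.8]
finger_gap: 0.0847
[ 0.43889942 -0.01082719  0.0304591 ] [-1.2113628  15.60117343  3.3757786 ] 15.6
212 [106 107 110 147 202 226 207 147 149 160]
215 [105 107 107 137 180 212 203 158 137 108]
236 [121 114 143 130 111 145 161 137 101  91]
239 [126 126 154 137 112 145 163 131  80  70]
```

View pics/s6c.png

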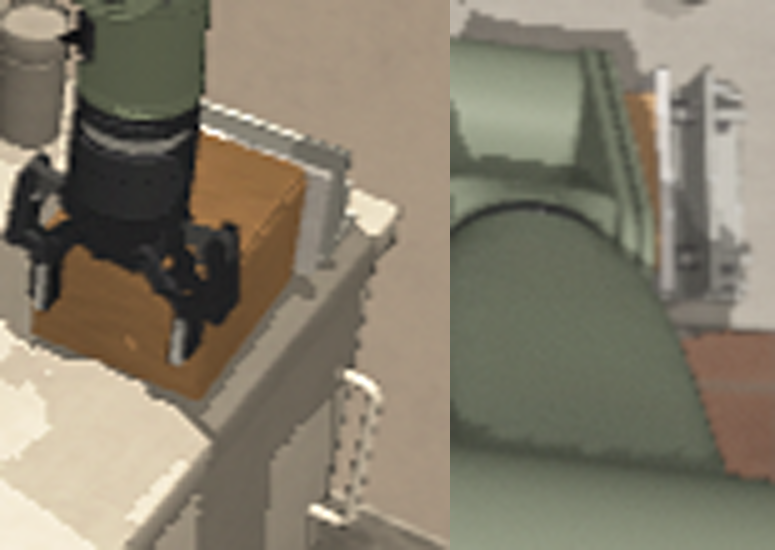

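The carton sits flush and square on the plate, flaps flat, with the plate pressed in about 7 mm and the force steady at about 15 N. Handing in.

```bash
python3 -c "
from plant import bot
bot.close_job();s=bot.read_state();print(s['position'],s['ft_force'])"
```

```text
the job is handed in; nothing more can be done
the job is handed in; nothing more can be done
```

I closed the carton, short flap first and then the long flap over it. I then pushed it squarely onto the sprung plate with the open fingers and handed the job in at about 15.6 s, with the arm still pushing. No verdict was reported.

- **Flaps:** Each fingertip press made contact at 88 mm for the short flap and 92 mm for the long flap, which is where they should lie flat. The last picture shows both still flat.
- **Plate:** It is pressed in about 7 mm, judged from a shift of about 2 pixels in the top view and from the tool's travel. That is slightly under the 8 mm asked but well inside 4 to 12 mm.
- **Force:** The wrist read 14.6 to 15.6 N of push, steady over the last 1.5 s. Taking off about 4.4 N for sliding leaves roughly 11 N on the plate; this is an estimate, as the contact force itself cannot be read.
- **Squareness:** The carton lay flush along the plate. My measurements of the stand's yaw ranged from 0.025 to 0.05 rad, against about 0.035 rad for the tool, so any error is within about 0.02 rad.
- **Other things on the counter:** The path stayed clear of all of them, but I did not measure their positions again at the end.

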